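# Load and tamp the ore sample chamber

### The job

Slide the thumb latch on the sample chamber sideways so that its cover springs open, then put every ore lump from the table into the chamber, lying side by side in one layer. When all are in, take the tamper by its handle and with it, not with the gripper itself, press the lumps down until every one lies flat at the bottom of its travel, tops level with the rim. Then stand the tamper upright in its tray again, leaving the cover open and the other things on the table where they are.

Things in the scene. Friction and masses are not known exactly. Their poses are not given: they have to be found in the camera images.
- chamber: sample chamber: a grey open bin, fixed, 148 (its x) x 276 (its y) x 56 mm high, walls 8 mm thick, so 132 x 260 mm inside; no dividers. Origin: middle of its underside, on the table; its z is up, its +x points away from the robot (roughly), its y runs along its length. The rim is 56 mm above the origin.
- cover (a joint): the chamber's cover, a flat grey plate hinged along the far (+x) rim: 0 = shut, grows as it opens, stop at 2.25 rad (leaning back, clear of the bin). A light spring throws it open by itself once the latch lets go (about 2 N at its front edge), and keeps it open.
- latch (a joint): thumb latch in the middle of the chamber's front (-x) wall: 0 = locked, its tongue lies over a striker on the cover's front edge; slides along the chamber's +y (to the robot's left), stop at 0.028 m; the cover is free beyond about 0.019 m. Friction about 2 N; it stays where it is left.
- latch_tab (a point): centre of the latch's upright black thumb tab, 14 mm (chamber x) x 16 mm (chamber y) x 34 mm high; it stands 93 mm in front of the chamber's middle and reaches from 62 to 96 mm above the table; this point lies 85 mm above the table. The edge of the cover is 17 mm behind it.
- bed0 (a joint): floor plate 0 of the chamber: the floor is three level aluminium plates side by side, each 130 x 86 mm, number 0 to 2 from the chamber's -y end to its +y end, centres at y = -87 mm in the chamber's frame. Value = how far it stands above its lower stop (m); at 0 its top face is 22 mm above the table. Held by friction of about 5.5 N and damped (100 N s/m): it carries the weight of three lumps, sinks when pressed and never comes back up.
- bed1 (a joint): floor plate 1 of the chamber: the floor is three level aluminium plates side by side, each 130 x 86 mm, number 0 to 2 from the chamber's -y end to its +y end, centres at y = +0 mm in the chamber's frame. Value = how far it stands above its lower stop (m); at 0 its top face is 22 mm above the table. Held by friction of about 5.5 N and damped (100 N s/m): it carries the weight of three lumps, sinks when pressed and never comes back up.
- bed2 (a joint): floor plate 2 of the chamber: the floor is three level aluminium plates side by side, each 130 x 86 mm, number 0 to 2 from the chamber's -y end to its +y end, centres at y = +87 mm in the chamber's frame. Value = how far it stands above its lower stop (m); at 0 its top face is 22 mm above the table. Held by friction of about 5.5 N and damped (100 N s/m): it carries the weight of three lumps, sinks when pressed and never comes back up.
- lump0_center (a point): lump of grey ore, 60 mm long (its x), 40 mm wide (its y), 34 mm high, 0.11 kg, flat top and foot, flat parallel flanks 40 mm apart; may be absent. This point is its centre, half-way up, 17 mm above its foot.
- lump1_center (a point): lump of grey ore, 60 mm long (its x), 40 mm wide (its y), 34 mm high, 0.11 kg, flat top and foot, flat parallel flanks 40 mm apart; may be absent. This point is its centre, half-way up, 17 mm above its foot.
- lump2_center (a point): lump of grey ore, 60 mm long (its x), 40 mm wide (its y), 34 mm high, 0.11 kg, flat top and foot, flat parallel flanks 40 mm apart; may be absent. This point is its centre, half-way up, 17 mm above its foot.
- lump3_center (a point): lump of grey ore, 60 mm long (its x), 40 mm wide (its y), 34 mm high, 0.11 kg, flat top and foot, flat parallel flanks 40 mm apart; may be absent. This point is its centre, half-way up, 17 mm above its foot.
- lump4_center (a point): lump of grey ore, 60 mm long (its x), 40 mm wide (its y), 34 mm high, 0.11 kg, flat top and foot, flat parallel flanks 40 mm apart; may be absent. This point is its centre, half-way up, 17 mm above its foot.
- tamper_grip (a point): a point near the middle of the square wooden handle (26 x 26 mm, 48 mm long, faces along its x and y) of the tamper: a steel plate 76 (its x) x 58 (its y) x 12 mm with an upright stem in its middle, 114 mm high in all, 0.3 kg. This point lies 96 mm above the plate's underside and 18 mm below the top of the handle. It stands upright in its tray.
- tray: the tamper's shallow grey tray, fixed, 112 (its x) x 94 (its y) x 14 mm, wall 4 mm, floor 4 mm thick, so 104 x 86 mm inside. Origin: middle of its underside, on the table.
- loupe: loupe, 38 mm across, 30 mm high, a bystander; origin at its foot
- rubber_stamp: wooden rubber stamp standing, 28 x 52 x 76 mm, a bystander; origin at its foot
- parts_tin: flat round tin, 62 mm across, 20 mm high, a bystander; origin at its foot
- vial1: capped sample vial, 26 mm across, 52 mm high, a bystander; origin at its foot
Mind the look-alikes: they are no part of the job. What is shaped like the part that bears lump1_center but purple, red or yellow is not meant.

How it is judged:
By the outcome, as a careful person would: the job done as asked, in the order asked, and still so for the second after the job is handed in, with the robot touching nothing.
Of lump0, lump1, lump2, lump3, lump4 only 3 to 5 are there at a start; the rules pass over those that are not, and their reading is None.
At some moment in a run one of lump0, lump1, lump2, lump3, lump4 may be knocked a few centimetres aside while the robot is not near it.
Once in a run the grip may slacken for a moment while it holds something.
It also fails if it takes over 210 s, if anything falls off the work surface, if the arm or the gripper's body presses on something with over 40 N, if the wrist force passes 120 N, or if a joint passes its speed limit or range.

### The arm

A 6-joint arm with a two-finger parallel gripper is mounted at the origin on a cart in front of the work surface, level with it; the furniture and walls round the work are solid. World frame = base frame: x ahead of the robot, y to its left, z up, the work surface at z = 0. Lengths are in m, angles in rad, forces in N, time in s.
With the tool pointing down it reaches from about 0.375 to 0.975 m from the base axis. Payload 3.8 kg.
Tool frame: the origin (TCP) lies at the very end of the fingers, on their centre line; the grasp point (between the pads) lies 19 mm behind it; z points along the fingers, y is the line along which they close (so a half turn about z gives the same grasp; the last joint's range is limited). The gripper opens to 85 mm and grips with 20 to 120 N. Pads are 22 mm wide; open, the fingers measure 114 mm over their backs; the gripper's body (76 mm by 85 mm) begins 54 mm behind the grasp point. The pads swing forward as they close: fully open they stand 13 mm farther back than shut.
Start: joints at [-1.175, 0.264, 1.604, -0, 1.274, -0.037], TCP at [0.283, -0.613, 0.231] pointing down, gripper open.
Joint ranges: [-2.63, 2.63], [-0.94, 2.18], [0.31, 2.57], [-1.31, 4.45], [0, 2.66], [-2.55, 2.55]. Speed limits (rad/s): [2.57, 2.57, 3.14, 3.14, 3.14, 3.14].

### API

Orientations are given as a rotation vector (axis times angle).
In Python, from workcell import * gives the robot as it stands.
- The arm moves only by the shell command python3 -m crank 'ROWS' [OPENING] [FORCE]. ROWS is JSON, a list that holds one entry, the list of rows, each a list of 6 numbers: the shift along the tool's x, y, z in cm, then the turn, a rotation vector about the tool's x, y, z in rad. In form: [[[dx, dy, dz, ax, ay, az], ...]]. A call has 1 to 8 rows; each row shifts and turns the commanded pose from where the row before left it, along the tool's axes as they then stand; what a row does not reach is not made up. A row lasts 1/12 s, in which the tool goes at most 41.7 mm and 7.16 degrees, less where a joint would pass 70% of its speed; a pose out of reach is approached as far as the arm can. A call with a gripper value outside its range is refused whole. OPENING is the finger opening in cm, from 0 to 8.54, set as the call begins (- or left out, the last holds). The fingers move at their own pace and stop on an object; FORCE is the grip in N (left out, the last holds). Time passes only in rows, so rows that do not move let the fingers close. It gives the time, the measured TCP pose, the force, the opening and the grip force at its end, in the units of the state.
- read_state(): the state, without advancing time (a new reading comes with each control period).
- read_camera(name): name is "scene" or "top"; returns the picture (400x640x3 uint8, blue, green, red); there is no depth.
- camera_model(name): a dict with "camera_matrix" (3x3 intrinsics, pixels), "R" (3x3) and "t" (3): a world point X has camera coordinates R X + t. Camera axes: x right, y down, z forward; pixel columns grow to the right and rows downward; lengths in m; the calibration is good to about 2 mm. A picture is of the moment at which its call begins. camera_model takes no time and is no camera call.
- finish_job(): hands the job in; it is judged then, once.
The state is a dict: "time": time; "q": joint angles; "joint_vel": joint speeds; "joint_torque": joint torques, N m; "tool_pos": TCP position; "tcp_rot": TCP orientation; "wrist_force": force on the tool from outside, world axes, zero at the start; "torque": the same for the moment, N m; "width": opening from 0.0 (shut) to 1.0 (fully open); "grip_force": force on a finger pad.
Only numpy, scipy, OpenCV 4.12 (cv2) and the standard library are available. Lean on these libraries where they do the work, as an engineer would, in place of code of your own. Each camera call takes 0.05 s, during which the arm holds its last target. There are 200 camera calls.

## Working session

There is one attempt and no reset: what is moved stays moved. The work goes in short steps, Python scripts to look and compute and a shell command to move; the robot and the scene stay as the last step left them, time stands still between calls to the robot, and variables do not carry over. Pictures are saved under pics/ and viewed, at most 14 in all, crops included, and the job is handed in when it is done.

```bash
mkdir -p pics; ls; python3 - <<'E'
from workcell import *
import cv2
for n in("scene","top"):
    cv2.imwrite(f"pics/{n}0.png",read_camera(n)); m=camera_model(n); print(n,m)
print(read_state())
E
```

```text
pics
scene {'camera_matrix': array([[387.657915  ,   0.        , 322.86799852],
       [  0.        , 387.657915  , 193.89451329],
       [  0.        ,   0.        ,   1.        ]]), 'R': array([[-0.67054855, -0.74174908,  0.01315081],
       [-0.39763079,  0.34438393, -0.85046426],
       [ 0.62630216, -0.57550675, -0.52586842]]), 't': array([0.35566113, 0.25981329, 0.8140196 ])}
top {'camera_matrix': array([[393.83191265,   0.        , 316.54314346],
       [  0.        , 393.83191265, 199.50389759],
       [  0.        ,   0.        ,   1.        ]]), 'R': array([[-0.01480734, -0.99983855,  0.01017967],
       [-0.9923474 ,  0.01344672, -0.12274294],
       [ 0.12258624, -0.01191926, -0.99238629]]), 't': array([0.01882556, 0.5112774 , 1.2791401 ])}
{'time': 0.1, 'q': array([-1.17489829e+00,  2.64691302e-01,  1.60526628e+00, -1.19451702e-05,
        1.27374128e+00, -3.68934080e-02]), 'joint_vel': array([-0.00090065, -0.0004451 , -0.00241801,  0.00090569, -0.00136844,
        0.00233557]), 'joint_torque': array([ 7.72671283e-04, -5.16705894e+01, -3.68589520e+01, -3.93447408e-05,
        6.33816817e-03,  3.39980886e-06]), 'tool_pos': array([ 0.28283245, -0.6121289 ,  0.23006189]), 'tcp_rot': array([-3.06630010e+00, -6.74094745e-01,  6.07933526e-04]), 'wrist_force': array([ 0.00782545, -0.19994949, -0.37637067]), 'torque': array([ 0.01279157, -0.01998137, -0.02870052]), 'grip_force': 0.0, 'width': 1.000534218224338}
```

View pics/top0.png

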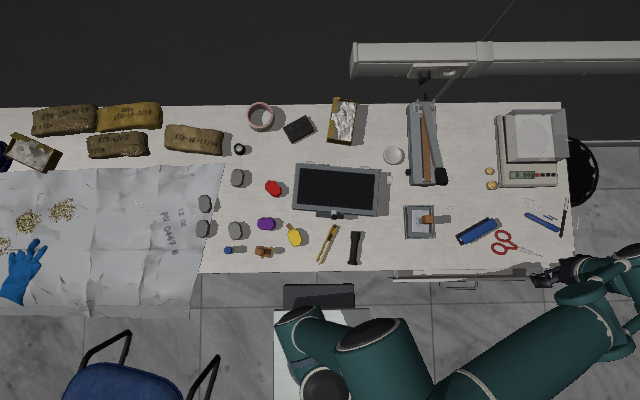

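View pics/scene0.png

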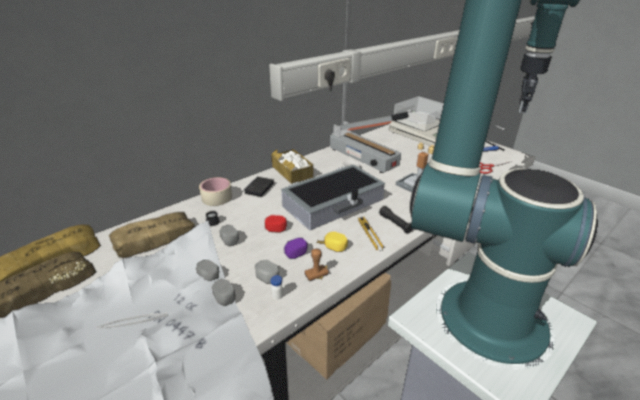

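The pictures show four grey lumps in the top view at (237,178), (205,203), (203,228) and (237,230). Look-alikes are red (273,187), purple (266,224) and yellow (294,236). The vial is at (228,250), the stamp at (263,251), the chamber at (336,190), and the tamper in its tray at (420,221). I choose the four grey ones and check them in a close crop.

```bash
cat > h.py <<'E'
from workcell import *
import cv2, numpy as np
from scipy.spatial.transform import Rotation as Ro
def px2w(n,u,v,z):
    m=camera_model(n); d=m["R"].T@np.linalg.inv(m["camera_matrix"])@[u,v,1]; c=-m["R"].T@m["t"]
    return (c+d*(z-c[2])/d[2])
def w2px(n,X):
    m=camera_model(n); p=m["camera_matrix"]@(m["R"]@np.array(X)+m["t"]); return p[:2]/p[2]
def crop(n,x0,y0,w,h,s,name):
    im=read_camera(n)[y0:y0+h,x0:x0+w]; cv2.imwrite("pics/"+name,cv2.resize(im,None,fx=s,fy=s,interpolation=cv2.INTER_CUBIC))
E
python3 - <<'E'
from h import *
crop("top",190,155,195,100,4,"c1.png")
crop("top",395,195,60,50,10,"c2.png")
E
```

```text
(no output)
```

View pics/c1.png

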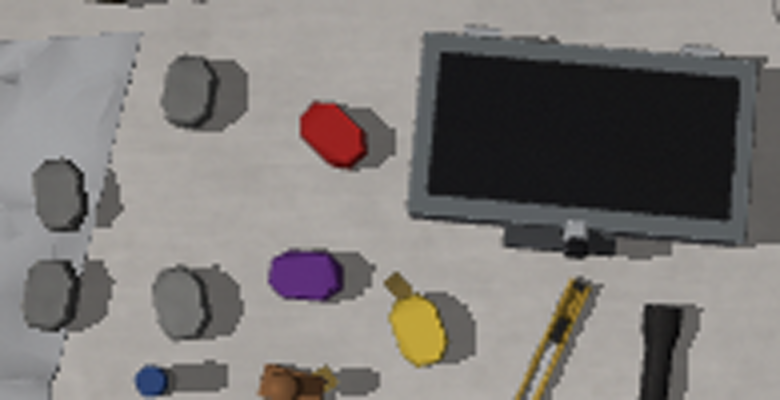

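View pics/c2.png

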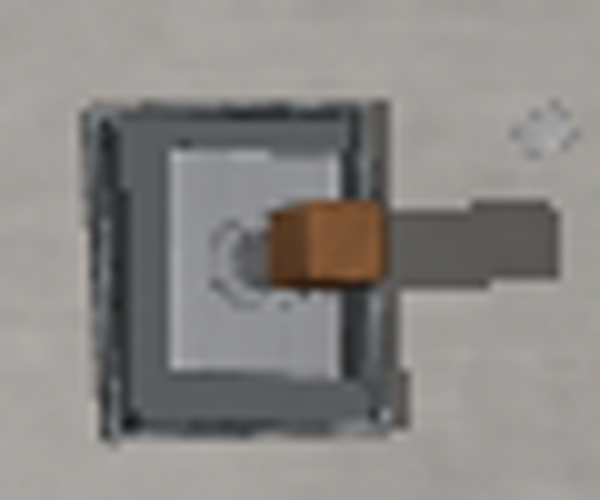

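```bash
python3 - <<'E'
from h import *
im=read_camera("top"); im=cv2.resize(im,None,fx=4,fy=4,interpolation=cv2.INTER_CUBIC)
o=np.array([190,155]); cr=im[620:1020,760:1540].copy()
vis=cr.copy()
for nm,s in dict(A=(187,91),B=(59,195),C=(50,294),D=(180,302)).items():
    for tol in (6,9):
        m=np.zeros((cr.shape[0]+2,cr.shape[1]+2),np.uint8)
        g=cv2.medianBlur(cr,5)
        cv2.floodFill(g,m,s,(0,0,255),(tol,)*3,(tol,)*3,cv2.FLOODFILL_FIXED_RANGE|cv2.FLOODFILL_MASK_ONLY|(255<<8))
        c,_=cv2.findContours(m[1:-1,1:-1],cv2.RETR_EXTERNAL,cv2.CHAIN_APPROX_NONE); c=max(c,key=cv2.contourArea)
        w=np.array([px2w("top",*(p[0]/4+o+0*.375),.034)[:2] for p in c],np.float32)
        r=cv2.minAreaRect(w*1000); print(nm,tol,cr[s[1],s[0]],np.round(r[0]),np.round(r[1]),round(r[2]))
        v=w-w.mean(0); 
        M=cv2.moments((w*1000).reshape(-1,1,2)); cx,cy=M['m10']/M['m00'],M['m01']/M['m00']
        print("   mom",round(cx),round(cy),round(np.degrees(.5*np.arctan2(2*M['mu11'],M['mu20']-M['mu02']))))
    cv2.drawContours(vis,[c],-1,(0,0,255),1)
for z in(.056,.062): 
    P=np.array([px2w("top",*(np.array(p)/4+o),z)[:2] for p in[(427,33),(762,58),(748,243),(408,215)]])
    print(z,P.round(3).tolist(),P.mean(0).round(4),np.linalg.norm(np.diff(P,axis=0),axis=1).round(3))
print("tab",px2w("top",190+575/4,155+240/4,.096))
P=np.array([px2w("top",395+a/10,195+b/10,.014)[:2] for a,b in[(85,105),(385,103),(403,430),(108,440)]]);print("tray",P.round(3).tolist(),P.mean(0))
P=np.array([px2w("top",395+a/10,195+b/10,.016)[:2] for a,b in[(169,150),(338,152),(338,375),(170,370)]]);print("plate",P.round(3).tolist(),P.mean(0))
P=np.array([px2w("top",395+a/10,195+b/10,.118)[:2] for a,b in[(315,203),(385,205),(385,283),(307,285)]]);print("handle",P.round(3).tolist(),P.mean(0))
cv2.imwrite("pics/c3.png",vis)
E
```

```text
A 6 [ 96  98 100] [587. 278.] [36. 52.] 83
   mom 588 278 -10
A 9 [ 96  98 100] [587. 278.] [36. 54.] 81
   mom 589 278 -11
B 6 [100 102 102] [502. 384.] [48. 34.] 6
   mom 502 384 7
B 9 [100 102 102] [500. 383.] [53. 34.] 6
   mom 502 384 8
C 6 [ 98 101 100] [421. 389.] [35. 52.] 86
   mom 421 391 -6
C 9 [ 98 101 100] [420. 390.] [35. 57.] 82
   mom 421 391 -6
D 6 [109 111 112] [411. 282.] [51. 36.] 13
   mom 411 282 11
D 9 [109 111 112] [412. 283.] [53. 37.] 11
   mom 411 283 14
0.056 [[0.63, 0.075], [0.605, -0.201], [0.453, -0.184], [0.479, 0.092]] [ 0.5418 -0.0543] [0.277 0.154 0.277]
0.062 [[0.629, 0.075], [0.604, -0.2], [0.452, -0.183], [0.479, 0.092]] [ 0.5409 -0.0539] [0.276 0.153 0.276]
tab [ 0.45362382 -0.0410961   0.096     ]
tray [[0.489, -0.282], [0.489, -0.383], [0.379, -0.384], [0.377, -0.285]] [ 0.43331458 -0.333282  ]
plate [[0.473, -0.309], [0.472, -0.366], [0.397, -0.362], [0.4, -0.306]] [ 0.43559027 -0.33570576]
handle [[0.447, -0.327], [0.446, -0.349], [0.422, -0.348], [0.421, -0.324]] [ 0.43400177 -0.33708637]
```

View pics/c3.png

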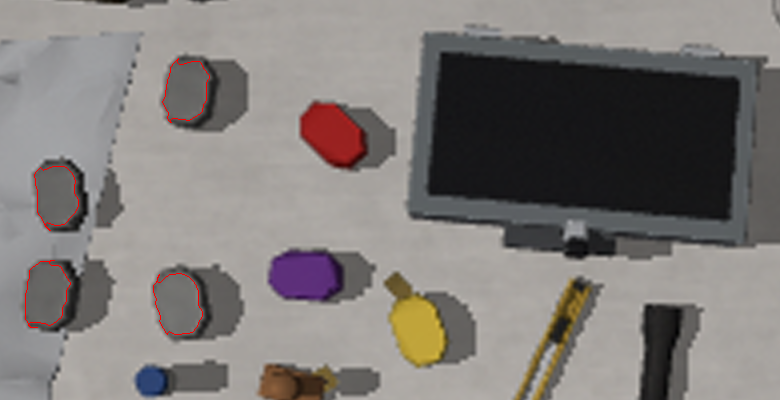

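The contours sit on the tops of the four grey lumps. The chamber is near (0.541, -0.054) with a yaw of -5.3°, and its tab is at about (0.448, -0.045). Next I go above the latch.

```bash
cat >> h.py <<'E'
C=np.array([.541,-.054]); YAW=np.radians(-5.3)
def ch(x,y,z):  # chamber mm -> world
    c,s=np.cos(YAW),np.sin(YAW); return np.array([C[0]+(c*x-s*y)/1e3,C[1]+(s*x+c*y)/1e3,z/1e3])
def plan(X,psi_deg):
    s=read_state(); R=Ro.from_rotvec(s["tcp_rot"]); Rt=Ro.from_euler("z",psi_deg,degrees=True)*Ro.from_rotvec([np.pi,0,0])
    print("pos",s["tool_pos"].round(4),"t",round(s["time"],1),"turn",(R.inv()*Rt).as_rotvec().round(3),"then shift cm",(Rt.inv().apply(np.array(X)-s["tool_pos"])*100).round(2))
E
python3 -c "
from h import *
plan(ch(-98,0,160),-5.3)"
```

```text
pos [ 0.283  -0.6124  0.2306] t 0.2 turn [-0.001  0.     0.525] then shift cm [ 10.73 -57.99   7.06]
```

```bash
python3 -m crank '[[[0,0,0,0,0,0.105],[0,0,0,0,0,0.105],[0,0,0,0,0,0.105],[0,0,0,0,0,0.105],[0,0,0,0,0,0.105],[0.6,-3,0,0,0,0],[0.6,-3,0,0,0,0],[0.6,-3,0,0,0,0]]]' 4.5 20
python3 -m crank '[[[0.6,-3.2,0,0,0,0],[0.6,-3.2,0,0,0,0],[0.6,-3.2,0,0,0,0],[0.6,-3.2,0,0,0,0],[0.6,-3.2,0,0,0,0],[0.6,-3.2,0,0,0,0],[0.6,-3.2,0,0,0,0],[0.6,-3.2,0,0,0,0]]]'
python3 -m crank '[[[0.6,-3.2,0,0,0,0],[0.6,-3.2,0,0,0,0],[0.6,-3.2,0,0,0,0],[0.6,-3.2,0,0,0,0],[0.6,-3.2,0,0,0,0],[0.6,-3.2,0,0,0,0],[0.6,-3.2,0,0,0,0],[0,0,0,0,0,0]]]'
python3 -c "
from h import *
plan(ch(-98,0,115),-5.3)
crop('top',280,140,140,100,5,'l1.png')
crop('scene',270,150,160,120,5,'l2.png')"
```

```text
time: 0.92
tool_pos: [0.3092, -0.5239, 0.2307]
tcp_rot: [-3.137, 0.147, 0.0]
wrist_force: [-1.2, 0.3, 0.4]
width: 0.528
grip_force: 0.0
time: 1.58
tool_pos: [0.3807, -0.2728, 0.2313]
tcp_rot: [3.138, -0.145, 0.001]
wrist_force: [0.0, -0.4, 0.2]
width: 0.528
grip_force: 0.0
time: 2.25
tool_pos: [0.444, -0.0505, 0.2315]
tcp_rot: [-3.136, 0.137, -0.002]
wrist_force: [-0.6, -0.2, -0.1]
width: 0.525
grip_force: 0.0
pos [ 0.444  -0.0505  0.2315] t 2.2 turn [-0.003 -0.001  0.005] then shift cm [-0.11 -0.54 11.65]
```

View pics/l2.png

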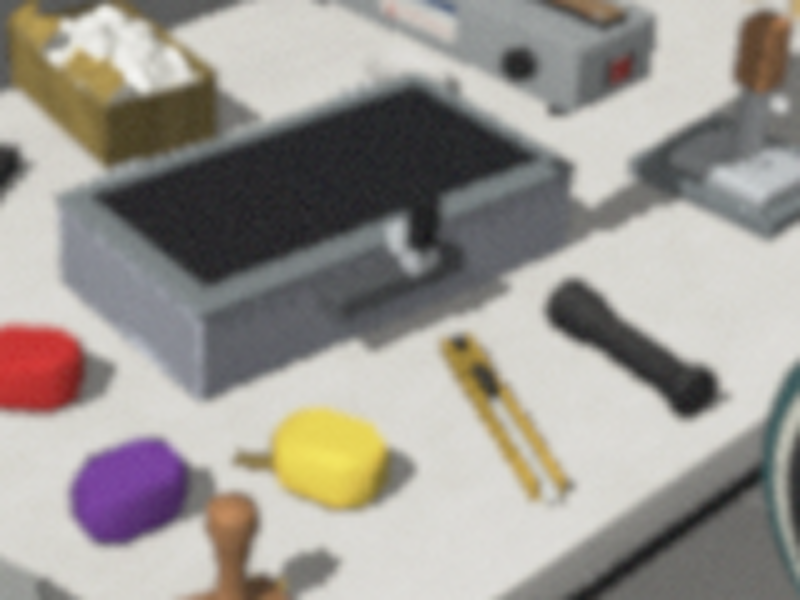

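The scene crop shows the latch tab, black, with its top at about crop (425,203) → pixel (355,190.6), and the striker to its left at (400,230). I check the tab position with both cameras.

```bash
python3 -c "
from h import *
print(w2px('scene',ch(-93,0,96)),w2px('scene',ch(-93,0,62)),w2px('top',ch(-93,0,96)))
print(px2w('scene',355,190.6,.096))"
```

```text
[355.43544676 188.18511303] [354.74118384 198.5780799 ] [335.15321017 216.63693939]
[ 0.44024362 -0.03518918  0.096     ]
```

View pics/l1.png

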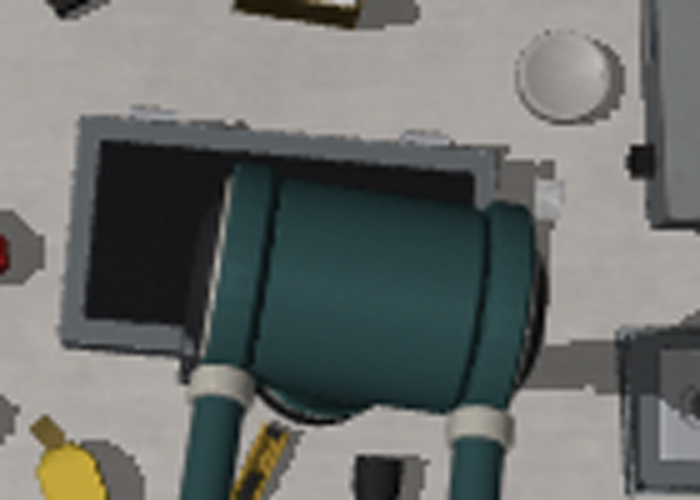

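The arm hides the latch in the top view. From the two earlier views the tab is at y ≈ -0.041. I descend astride it and grip.

```bash
python3 -m crank '[[[-0.1,-0.9,3,0,0,0],[0,0,3,0,0,0],[0,0,3,0,0,0],[0,0,3,0,0,0],[0,0,2,0,0,0],[0,0,1,0,0,0],[0,0,0.9,0,0,0],[0,0,0,0,0,0]]]' 4.5 20
python3 -m crank '[[[0,0,0,0,0,0],[0,0,0,0,0,0],[0,0,0,0,0,0],[0,0,0,0,0,0],[0,0,0,0,0,0],[0,0,0,0,0,0]]]' 0.5 20
python3 -c "
from h import *
plan(ch(-98,0,72),-5.3)"
```

```text
time: 3.02
tool_pos: [0.442, -0.0468, 0.0711]
tcp_rot: [-3.138, 0.147, 0.004]
wrist_force: [-0.4, -0.3, 0.6]
width: 0.525
grip_force: 0.0
time: 3.52
tool_pos: [0.4445, -0.0419, 0.0742]
tcp_rot: [-3.13, 0.149, -0.005]
wrist_force: [1.0, 18.3, 2.4]
width: 0.181
grip_force: 24.5
pos [ 0.4445 -0.0419  0.0742] t 3.5 turn [-0.008 -0.003 -0.002] then shift cm [-0.08  0.31  0.22]
```

```bash
python3 -m crank '[[[0,-0.5,0,0,0,0],[0,-0.5,0,0,0,0],[0,-0.5,0,0,0,0],[0,-0.5,0,0,0,0],[0,-0.5,0,0,0,0],[0,0,0,0,0,0],[0,0,0,0,0,0]]]'
```

```text
time: 4.1
tool_pos: [0.4467, -0.0209, 0.0741]
tcp_rot: [-3.138, 0.145, -0.004]
wrist_force: [-1.2, 1.6, 6.5]
width: 0.18
grip_force: 25.2
```

```bash
python3 -m crank '[[[0,-0.25,0,0,0,0],[0,-0.25,0,0,0,0],[0,0,0,0,0,0],[0,0,0,0,0,0]]]'
python3 -m crank '[[[0,0,0,0,0,0],[0,0,0,0,0,0],[0,0,-1,0,0,0],[0,0,-3,0,0,0],[0,0,-3,0,0,0],[0,0,-3,0,0,0],[0,0,-3,0,0,0],[0,0,0,0,0,0]]]' 4.5 20
python3 -c "
from h import *
plan([.588,.278,.16],-10)
crop('scene',190,100,220,165,3.6,'l3.png')"
```

```text
time: 4.43
tool_pos: [0.4472, -0.0162, 0.0741]
tcp_rot: [3.138, -0.145, 0.005]
wrist_force: [-1.7, 0.5, 6.1]
width: 0.183
grip_force: 25.2
time: 5.1
tool_pos: [0.4502, -0.0166, 0.21]
tcp_rot: [3.138, -0.145, 0.02]
wrist_force: [1.3, -0.1, 1.4]
width: 0.524
grip_force: 0.0
pos [ 0.4502 -0.0166  0.21  ] t 5.1 turn [-0.    -0.013  0.082] then shift cm [  8.45 -31.41   5.  ]
```

View pics/l3.png

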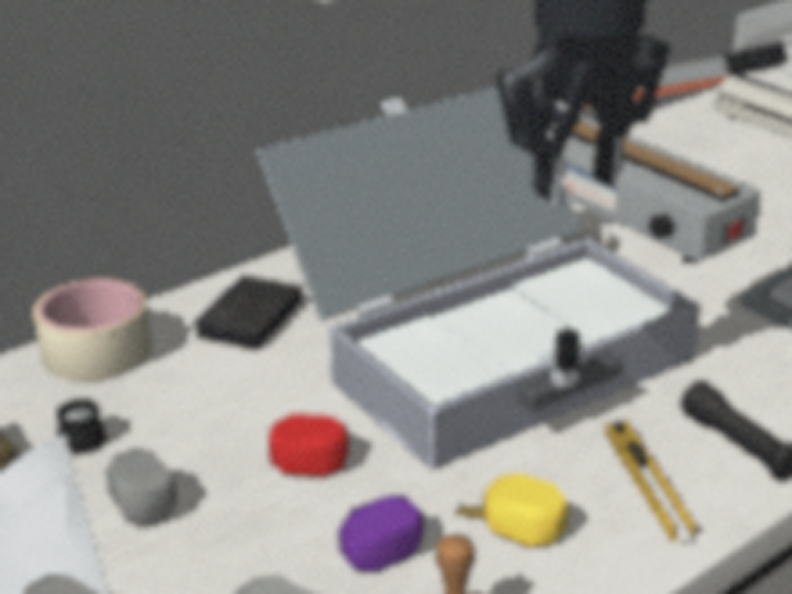

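The cover is open and the floor plates are visible. Lump A still sits at crop (142,485). I go to lump A.

```bash
cat >> h.py <<'E'
def lump(x,y,z=.034,im=None):
    im=read_camera("top") if im is None else im
    u,v=w2px("top",[x,y,z]); x0,y0=int(u)-16,int(v)-16
    g=cv2.medianBlur(cv2.resize(im[y0:y0+32,x0:x0+32],None,fx=4,fy=4,interpolation=cv2.INTER_CUBIC),5)
    m=np.zeros((130,130),np.uint8); s=(int((u-x0)*4),int((v-y0)*4))
    cv2.floodFill(g,m,s,0,(8,)*3,(8,)*3,cv2.FLOODFILL_FIXED_RANGE|cv2.FLOODFILL_MASK_ONLY|(255<<8))
    c,_=cv2.findContours(m[1:-1,1:-1],cv2.RETR_EXTERNAL,cv2.CHAIN_APPROX_NONE); c=max(c,key=cv2.contourArea)
    w=np.array([px2w("top",*(p[0]/4+[x0,y0]),z)[:2] for p in c],np.float32)*1000
    M=cv2.moments(w.reshape(-1,1,2)); r=cv2.minAreaRect(w)
    print("lump",round(M['m10']/M['m00']),round(M['m01']/M['m00']),"ang",round(np.degrees(.5*np.arctan2(2*M['mu11'],M['mu20']-M['mu02']))),"size",np.round(r[1]),"col",g[s[1],s[0]])
def all4(L=((.588,.278),(.502,.384),(.421,.391),(.411,.282))):
    im=read_camera("top")
    for p in L: lump(*p,im=im)
E
python3 -m crank '[[[0,0,0,0,0,0.08],[1,-3.7,0,0,0,0],[1,-3.7,0,0,0,0],[1,-3.7,0,0,0,0],[1,-3.7,0,0,0,0],[1,-3.7,0,0,0,0],[1,-3.7,0,0,0,0],[1,-3.7,0,0,0,0]]]' 6 20
python3 -m crank '[[[1.1,-3.7,0,0,0,0],[0.5,-1.8,2.5,0,0,0],[0,0,2.5,0,0,0],[0,0,0,0,0,0]]]'
python3 -c "
from h import *
all4()
plan([.588,.278,.006],-10)
crop('scene',190,150,110,110,5,'l4.png')"
```

```text
time: 5.82
tool_pos: [0.5587, 0.2286, 0.2009]
tcp_rot: [3.129, -0.27, -0.003]
wrist_force: [0.9, -0.3, 0.6]
width: 0.703
grip_force: 0.0
time: 6.15
tool_pos: [0.5801, 0.278, 0.145]
tcp_rot: [3.125, -0.267, -0.016]
wrist_force: [-2.3, 0.6, -0.9]
width: 0.703
grip_force: 0.0
lump 566 275 ang 25 size [75. 14.] col [24 24 13]
lump 501 387 ang -58 size [ 6. 32.] col [169 180 183]
lump 421 379 ang 17 size [106.  79.] col [80 79 49]
lump 410 271 ang 26 size [124.  34.] col [42 41 25]
pos [0.5807 0.2774 0.1472] t 6.2 turn [0.006 0.008 0.003] then shift cm [ 0.71 -0.18 14.12]
```

View pics/l4.png

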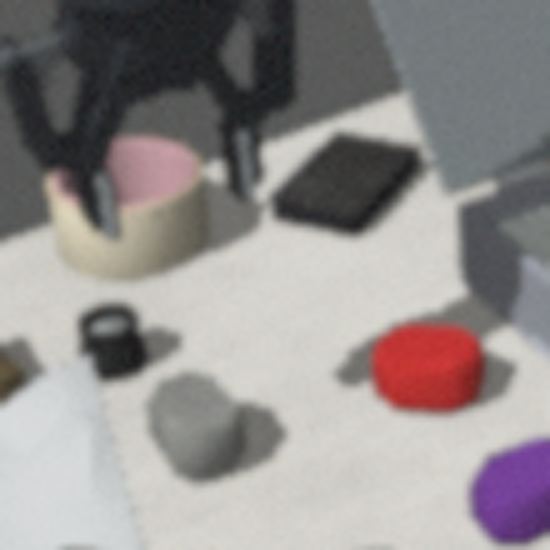

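Lump A (crop (195,410)) lies unmoved below the open gripper. I descend, grip and lift.

```bash
python3 -c "
from h import *
print(w2px('scene',[.588,.278,.034]),w2px('scene',[.588,.278,.017]))"
python3 -m crank '[[[0.6,0,3.5,0,0,0],[0,-0.1,3.5,0,0,0],[0,0,3,0,0,0],[0,0,2,0,0,0],[0,0,1,0,0,0],[0,0,1,0,0,0],[0,0,0,0,0,0]]]' 6 20
python3 -m crank '[[[0,0,0,0,0,0],[0,0,0,0,0,0],[0,0,0,0,0,0],[0,0,0,0,0,0],[0,0,0,0,0,0],[0,0,0,0,0,0],[0,0,0,0,0,0]]]' 2 40
python3 -m crank '[[[0,0,-1,0,0,0],[0,0,-3,0,0,0],[0,0,-3,0,0,0],[0,0,-3,0,0,0],[0,0,-3,0,0,0],[0,0,0,0,0,0]]]'
python3 -c "
from h import *
plan(ch(-32,87,130),-5.3);plan(ch(32,87,130),-5.3)"
```

```text
[228.54835989 229.7223646 ] [229.29491887 234.93714707]
time: 6.83
tool_pos: [0.5901, 0.2777, 0.0119]
tcp_rot: [3.129, -0.271, -0.001]
wrist_force: [-0.3, 1.0, -0.1]
width: 0.702
grip_force: 0.0
time: 7.42
tool_pos: [0.5922, 0.2791, 0.0147]
tcp_rot: [-3.128, 0.27, -0.006]
wrist_force: [-0.3, -0.3, 6.6]
width: 0.459
grip_force: 41.6
time: 7.92
tool_pos: [0.5945, 0.2803, 0.1509]
tcp_rot: [-3.124, 0.269, -0.017]
wrist_force: [2.2, 0.6, 1.5]
width: 0.454
grip_force: 40.8
pos [0.5945 0.2803 0.1509] t 7.9 turn [-0.006 -0.011 -0.08 ] then shift cm [-5.44 25.08  2.09]
pos [0.5945 0.2803 0.1509] t 7.9 turn [-0.006 -0.011 -0.08 ] then shift cm [ 0.96 25.08  2.09]
```

Lump A is held (38.6 mm). I take one look at the open chamber from the top to fix its pose.

```bash
python3 -c "
from h import *
crop('top',280,140,110,90,7,'l5.png')"
```

```text
(no output)
```

View pics/l5.png

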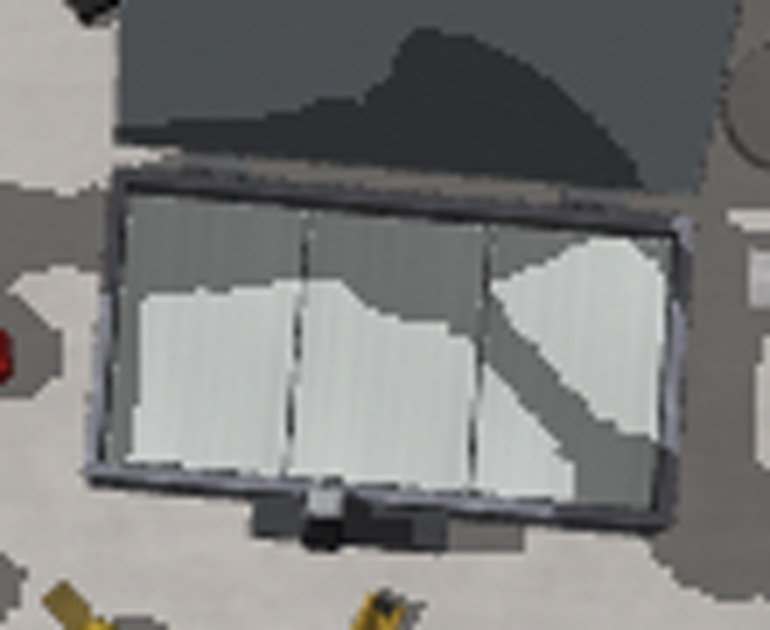

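```bash
python3 -c "
from h import *
for q,z in (([(118,172),(690,222),(672,530),(88,483)],.056),([(130,200),(667,243),(652,508),(120,463)],.036)):
    P=np.array([px2w('top',280+a/7,140+b/7,z)[:2] for a,b in q]);print(P.round(3).tolist(),P.mean(0).round(4),np.linalg.norm(P-np.roll(P,1,0),axis=1).round(3))
    d=P[0]-P[1]+P[3]-P[2];print(np.degrees(np.arctan2(-d[0],d[1])))
"
```

```text
[[0.625, 0.075], [0.598, -0.194], [0.453, -0.181], [0.478, 0.09]] [ 0.5386 -0.0524] [0.148 0.271 0.146 0.272]
-5.612409929550271
[[0.616, 0.07], [0.592, -0.186], [0.465, -0.175], [0.49, 0.076]] [ 0.5406 -0.0537] [0.127 0.258 0.128 0.252]
-5.5165743355773635
```

```bash
sed -i 's/^C=.*/C=np.array([.540,-.053]); YAW=np.radians(-5.5)/' h.py
python3 -m crank '[[[0,0,0,0,0,-0.08],[0,3.8,0,0,0,0],[0,3.8,0,0,0,0],[0,3.8,0,0,0,0],[0,3.8,0,0,0,0],[0,3.8,0,0,0,0],[0.5,3.5,0,0,0,0],[0,0,0,0,0,0]]]'
python3 -c "
from h import *
plan(ch(32,87,80),-5.5)"
```

```text
time: 8.63
tool_pos: [0.5728, 0.0482, 0.1405]
tcp_rot: [3.135, -0.151, -0.005]
wrist_force: [0.4, 0.6, -0.4]
width: 0.457
grip_force: 41.0
pos [0.5728 0.0482 0.1405] t 8.6 turn [ 0.003  0.003 -0.   ] then shift cm [0.9  1.68 6.05]
```

```bash
python3 -m crank '[[[0.9,1.7,0,0,0,0],[0,0,3,0,0,0],[0,0,2,0,0,0],[0,0,1,0,0,0],[0,0,0,0,0,0],[0,0,0,0,0,0]]]'
python3 -c "
from h import *
plan(ch(32,87,60),-5.5)"
python3 -m crank '[[[0,0,0.5,0,0,0],[0,0,0.5,0,0,0],[0,0,0.4,0,0,0],[0,0,0,0,0,0],[0,0,0,0,0,0]]]'
python3 -c "
from h import *
plan(ch(32,87,60),-5.5)
crop('scene',250,140,150,110,5,'l6.png')"
```

```text
time: 9.13
tool_pos: [0.5808, 0.0365, 0.0811]
tcp_rot: [3.138, -0.144, -0.005]
wrist_force: [0.7, -0.1, -0.6]
width: 0.459
grip_force: 41.0
pos [0.5808 0.0365 0.0811] t 9.1 turn [0.    0.003 0.004] then shift cm [-0.01  0.6   2.11]
time: 9.55
tool_pos: [0.5819, 0.0362, 0.0683]
tcp_rot: [3.138, -0.144, -0.0]
wrist_force: [0.4, -0.1, 0.1]
width: 0.457
grip_force: 41.0
pos [0.5819 0.0362 0.0683] t 9.6 turn [0.    0.    0.004] then shift cm [-0.12  0.58  0.83]
```

View pics/l6.png

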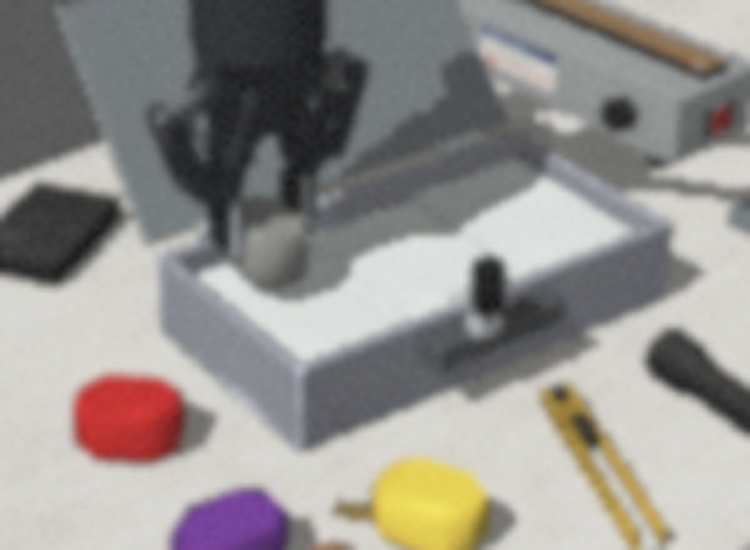

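The lump hangs inside the chamber's left end (crop (272,250)), about 6 mm too near the end wall. I correct that and lower it.

```bash
python3 -m crank '[[[0,0.7,0,0,0,0],[0,0,0.3,0,0,0],[0,0,0.3,0,0,0],[0,0,0,0,0,0],[0,0,0,0,0,0]]]'
python3 -m crank '[[[0,0,0.2,0,0,0],[0,0,0.2,0,0,0],[0,0,0,0,0,0],[0,0,0,0,0,0]]]'
python3 -c "
from h import *
plan(ch(32,87,50),-5.5)"
```

```text
time: 10.02
tool_pos: [0.581, 0.0291, 0.0619]
tcp_rot: [-3.138, 0.145, 0.001]
wrist_force: [0.8, -0.5, -1.7]
width: 0.455
grip_force: 26.2
time: 10.35
tool_pos: [0.5811, 0.0292, 0.058]
tcp_rot: [3.138, -0.145, -0.001]
wrist_force: [-0.0, -0.6, -0.8]
width: 0.453
grip_force: 47.0
pos [0.5811 0.0292 0.058 ] t 10.3 turn [0.    0.    0.004] then shift cm [-0.11 -0.12  0.8 ]
```

```bash
for i in 1; do python3 -m crank '[[[0,0,0.2,0,0,0],[0,0,0,0,0,0],[0,0,0,0,0,0]]]'; done | grep -E "pos|wrist"
python3 -m crank '[[[0,0,0.2,0,0,0],[0,0,0,0,0,0],[0,0,0,0,0,0]]]' | grep -E "pos|wrist"
python3 -c "
from h import *
crop('scene',270,165,80,50,8,'l7.png')"
```

```text
tool_pos: [0.5812, 0.0292, 0.0561]
wrist_force: [0.3, -0.4, -1.0]
tool_pos: [0.5812, 0.0292, 0.0541]
wrist_force: [-0.4, -1.0, -1.7]
```

View pics/l7.png

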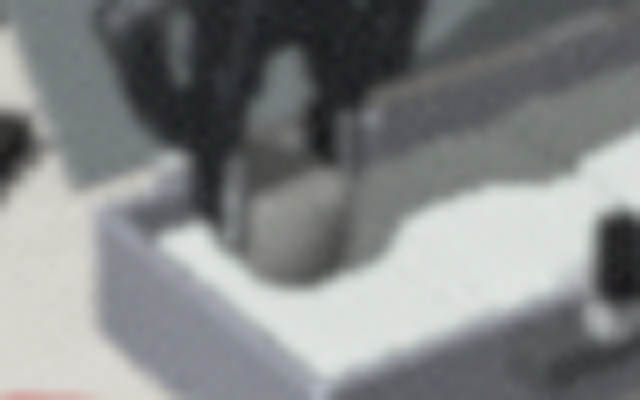

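The lump stands upright just above the floor plate, with its foot at crop (295,280). I go on down in small steps, watching the force.

```bash
python3 -m crank '[[[0,0,0.15,0,0,0],[0,0,0,0,0,0],[0,0,0,0,0,0]]]' | grep -E "pos|wrist"
python3 -m crank '[[[0,0,0.15,0,0,0],[0,0,0,0,0,0],[0,0,0,0,0,0]]]' | grep -E "pos|wrist"
```

```text
tool_pos: [0.5815, 0.0291, 0.0531]
wrist_force: [-1.8, 0.1, 2.4]
tool_pos: [0.5815, 0.0291, 0.0516]
wrist_force: [-1.8, 0.1, 3.7]
```

```bash
python3 -m crank '[[[0,0,0.15,0,0,0],[0,0,0,0,0,0],[0,0,0,0,0,0]]]' | grep -E "pos|wrist"
```

```text
tool_pos: [0.5815, 0.0291, 0.0499]
wrist_force: [-2.2, -0.1, 3.3]
```

```bash
python3 -m crank '[[[0,0,0,0,0,0],[0,0,0,0,0,0],[0,0,0,0,0,0],[0,0,-1,0,0,0],[0,0,-3,0,0,0],[0,0,-3,0,0,0],[0,0,-3,0,0,0],[0,0,-3,0,0,0]]]' 5.0 20
python3 -c "
from h import *
all4()
plan([.502,.384,.14],7)
plan([.421,.391,.14],-6)
plan([.411,.282,.14],12)"
```

```text
time: 12.32
tool_pos: [0.5812, 0.0291, 0.1816]
tcp_rot: [-3.138, 0.145, -0.0]
wrist_force: [1.2, -0.7, 0.1]
width: 0.587
grip_force: 0.0
lump 589 276 ang -20 size [110. 106.] col [168 172 177]
lump 502 384 ang 8 size [51. 34.] col [104 106 107]
lump 421 391 ang -7 size [36. 56.] col [105 107 107]
lump 411 283 ang 14 size [51. 36.] col [114 117 117]
pos [0.5855 0.0292 0.1893] t 12.4 turn [ 0.    -0.011 -0.214] then shift cm [ -3.96 -36.23   4.93]
pos [0.5855 0.0292 0.1893] t 12.4 turn [-0.001 -0.011  0.013] then shift cm [-20.14 -34.26   4.93]
pos [0.5855 0.0292 0.1893] t 12.4 turn [ 0.001 -0.011 -0.302] then shift cm [-11.81 -28.35   4.93]
```

```bash
python3 -m crank '[[[0,0,0,0,0,-0.107],[0,0,0,0,0,-0.107],[-0.4,-3.8,0,0,0,0],[-0.4,-3.8,0,0,0,0],[-0.4,-3.8,0,0,0,0],[-0.4,-3.8,0,0,0,0],[-0.4,-3.8,0,0,0,0],[-0.4,-3.8,0,0,0,0]]]' 6 20
python3 -m crank '[[[-0.5,-3.8,0,0,0,0],[-0.5,-3.8,0,0,0,0],[-0.5,-3.8,0,0,0,0],[0,-2,3,0,0,0],[0,0,2,0,0,0],[0,0,0,0,0,0],[0,0,0,0,0,0]]]'
python3 -c "
from h import *
plan([.502,.384,.01],7)"
```

```text
time: 13.03
tool_pos: [0.5293, 0.2542, 0.1805]
tcp_rot: [-3.135, -0.191, -0.002]
wrist_force: [0.9, 0.4, -0.1]
width: 0.701
grip_force: 0.0
time: 13.62
tool_pos: [0.4974, 0.3831, 0.1284]
tcp_rot: [3.133, 0.192, -0.005]
wrist_force: [0.5, 0.1, 1.1]
width: 0.706
grip_force: 0.0
pos [0.4974 0.3831 0.1284] t 13.6 turn [0.002 0.003 0.   ] then shift cm [ 0.47 -0.03 11.84]
```

```bash
python3 -m crank '[[[0.5,0,3.5,0,0,0],[0,0,3.5,0,0,0],[0,0,3,0,0,0],[0,0,1,0,0,0],[0,0,0.7,0,0,0],[0,0,0,0,0,0],[0,0,0,0,0,0]]]' 6 20
python3 -m crank '[[[0,0,0,0,0,0],[0,0,0,0,0,0],[0,0,0,0,0,0],[0,0,0,0,0,0],[0,0,0,0,0,0],[0,0,0,0,0,0],[0,0,0,0,0,0]]]' 2 40
python3 -m crank '[[[0,0,-1,0,0,0],[0,0,-3,0,0,0],[0,0,-3,0,0,0],[0,0,-3,0,0,0],[0,0,-3,0,0,0],[0,0,0,0,0,0],[0,0,0,0,0,0]]]'
python3 -c "
from h import *
plan(ch(-32,87,130),-5.5);lump(.588,.029,.073)"
```

```text
time: 14.2
tool_pos: [0.5053, 0.385, 0.0149]
tcp_rot: [-3.134, -0.19, -0.004]
wrist_force: [-0.4, 0.1, -0.6]
width: 0.702
grip_force: 0.0
time: 14.78
tool_pos: [0.5056, 0.3857, 0.0157]
tcp_rot: [-3.133, -0.191, -0.007]
wrist_force: [-0.5, -0.7, 6.3]
width: 0.456
grip_force: 42.5
time: 15.37
tool_pos: [0.5052, 0.3856, 0.1466]
tcp_rot: [-3.132, -0.191, -0.008]
wrist_force: [-0.6, -0.7, -1.7]
width: 0.456
grip_force: 41.6
pos [0.5052 0.3856 0.1466] t 15.4 turn [-0.004 -0.005  0.218] then shift cm [ 4.46 34.62  1.66]Traceback (most recent call last):
  File "<string>", line 3, in <module>
    plan(ch(-32,87,130),-5.5);lump(.588,.029,.073)
                              ~~~~^^^^^^^^^^^^^^^^
  File "h.py", line 26, in lump
    print("lump",round(M['m10']/M['m00']),round(M['m01']/M['m00']),"ang",round(np.degrees(.5*np.arctan2(2*M['mu11'],M['mu20']-M['mu02']))),"size",np.round(r[1]),"col",g[s[1],s[0]])
                       ~~~~~~~~^~~~~~~~~
ZeroDivisionError: float division by zero
```

```bash
python3 -m crank '[[[0,0,0,0,0,0.109],[0,0,0,0,0,0.109],[0.5,3.8,0,0,0,0],[0.5,3.8,0,0,0,0],[0.5,3.8,0,0,0,0],[0.5,3.8,0,0,0,0],[0.5,3.8,0,0,0,0],[0.5,3.8,0,0,0,0]]]'
python3 -m crank '[[[0.5,3.8,0,0,0,0],[0.5,3.8,0,0,0,0],[0.4,3.8,0,0,0,0],[0,0,2,0,0,0],[0,0,2,0,0,0],[0,0,0,0,0,0],[0,0,0,0,0,0]]]'
python3 -c "
from h import *
plan(ch(-32,87,75),-5.5)"
```

```text
time: 16.08
tool_pos: [0.5094, 0.1525, 0.1405]
tcp_rot: [3.137, -0.15, -0.007]
wrist_force: [1.0, 0.2, -0.6]
width: 0.452
grip_force: 41.6
time: 16.67
tool_pos: [0.5116, 0.0394, 0.1001]
tcp_rot: [3.137, -0.152, -0.011]
wrist_force: [-0.5, 0.4, -0.3]
width: 0.456
grip_force: 41.6
pos [0.5116 0.0394 0.1001] t 16.7 turn [ 0.001  0.007 -0.001] then shift cm [0.51 0.23 2.51]
```

```bash
python3 -m crank '[[[0.4,0.2,0,0,0,0],[0,0,1.5,0,0,0],[0,0,1,0,0,0],[0,0,0.7,0,0,0],[0,0,0.4,0,0,0],[0,0,0.2,0,0,0],[0,0,0,0,0,0],[0,0,0,0,0,0]]]'
python3 -m crank '[[[0,0,0.2,0,0,0],[0,0,0,0,0,0],[0,0,0,0,0,0]]]' | grep -E "pos|wrist"
python3 -c "
from h import *
plan(ch(-32,87,50),-5.5)"
```

```text
time: 17.33
tool_pos: [0.5186, 0.0374, 0.0651]
tcp_rot: [-3.138, 0.151, -0.001]
wrist_force: [0.2, 0.1, -0.1]
width: 0.451
grip_force: 41.6
tool_pos: [0.5185, 0.0373, 0.063]
wrist_force: [-0.3, -0.1, -1.0]
pos [0.5185 0.0373 0.063 ] t 17.6 turn [-0. -0. -0.] then shift cm [-0.19  0.08  1.3 ]
```

```bash
python3 -m crank '[[[-0.2,0,0,0,0,0],[0,0,0.3,0,0,0],[0,0,0.3,0,0,0],[0,0,0,0,0,0],[0,0,0,0,0,0]]]' | grep -E "pos|wrist"
python3 -m crank '[[[0,0,0.2,0,0,0],[0,0,0,0,0,0],[0,0,0,0,0,0]]]' | grep -E "pos|wrist"
python3 -m crank '[[[0,0,0.2,0,0,0],[0,0,0,0,0,0],[0,0,0,0,0,0]]]' | grep -E "pos|wrist"
```

```text
tool_pos: [0.5161, 0.0375, 0.0564]
wrist_force: [-0.9, -0.3, -1.1]
tool_pos: [0.5162, 0.0375, 0.0546]
wrist_force: [0.7, -0.2, -0.3]
tool_pos: [0.5162, 0.0375, 0.0526]
wrist_force: [0.0, 0.0, -1.4]
```

```bash
python3 -m crank '[[[0,0,0.15,0,0,0],[0,0,0,0,0,0],[0,0,0,0,0,0]]]' | grep -E "pos|wrist"
python3 -m crank '[[[0,0,0,0,0,0],[0,0,0,0,0,0],[0,0,0,0,0,0],[0,0,-1,0,0,0],[0,0,-3,0,0,0],[0,0,-3,0,0,0],[0,0,-3,0,0,0],[0,0,-3,0,0,0]]]' 5.0 20
python3 -c "
from h import *
all4()
crop('top',285,150,100,75,7,'l8.png')
plan([.421,.391,.14],-6)
plan([.411,.282,.14],12)"
```

```text
tool_pos: [0.5163, 0.0375, 0.0512]
wrist_force: [-1.3, -0.8, -1.0]
time: 19.42
tool_pos: [0.5162, 0.0375, 0.1835]
tcp_rot: [-3.138, 0.151, -0.001]
wrist_force: [-0.1, -0.2, -0.2]
width: 0.586
grip_force: 0.0
lump 589 276 ang -20 size [110. 106.] col [166 170 174]
lump 515 399 ang -42 size [105. 106.] col [164 161 161]
lump 409 410 ang 3 size [105.  78.] col [152 150 149]
lump 411 283 ang 15 size [53. 36.] col [113 116 117]
pos [0.5209 0.0376 0.1887] t 19.5 turn [-0.002 -0.012  0.009] then shift cm [-13.63 -34.1    4.87]
pos [0.5209 0.0376 0.1887] t 19.5 turn [ 0.    -0.013 -0.306] then shift cm [ -5.67 -26.19   4.87]
```

Lump C is no longer at its old place; it was probably knocked aside. I search for it with the top camera.

```bash
python3 - <<'E'
from h import *
im=read_camera("top"); g=cv2.medianBlur(im,3).astype(int)
u,v=w2px("top",[.421,.391,.034]); print(u,v)
m=((g.max(2)-g.min(2)<9)&(g.mean(2)>94)&(g.mean(2)<122)).astype(np.uint8); m[:, :165]=0; m[:,280:]=0; m[:160]=0; m[275:]=0
n,l,s,c=cv2.connectedComponentsWithStats(m)
for i in range(1,n):
    if s[i,4]>40: print(s[i],c[i].round(1),px2w("top",*c[i],.034).round(3))
E
```

```text
201.35111969529996 228.3274342764456
[200 208  12  17 158] [205.5 215.7] [0.462 0.378 0.034]
[208 208  15  19 107] [217.4 216.3] [0.46  0.339 0.034]
[228 221  23  19 311] [238.8 230.1] [0.413 0.268 0.034]
[165 226   8  14  49] [168.6 232.7] [0.408 0.498 0.034]
[233 245  14   8  90] [239.8 248.7] [0.353 0.265 0.034]
[198 272  82   3 183] [242.6 273.3] [0.273 0.255 0.034]
```

```bash
python3 -c "
from h import *
all4([(.462,.378),(.411,.283)])
plan([.462,.378,.14],-5)"
```

```text
lump 460 377 ang -9 size [35. 53.] col [103 107 107]
lump 411 283 ang 14 size [51. 36.] col [113 115 116]
pos [0.5174 0.0375 0.1834] t 19.6 turn [-0.    -0.004 -0.009] then shift cm [ -8.49 -33.43   4.34]
```

Lump C now lies at (0.460, 0.377) with its long axis at -9°. I go there.

```bash
python3 -m crank '[[[-0.7,-3.6,0,0,0,0.06],[-0.7,-3.6,0,0,0,0],[-0.7,-3.6,0,0,0,0],[-0.7,-3.6,0,0,0,0],[-0.7,-3.6,0,0,0,0],[-0.7,-3.6,0,0,0,0],[-0.7,-3.6,0,0,0,0],[-0.7,-3.6,0,0,0,0]]]' 6 20
python3 -m crank '[[[-0.5,-3.6,0,0,0,0],[0,0,3,0,0,0],[0,0,1,0,0,0],[0,0,0,0,0,0],[0,0,0,0,0,0]]]'
python3 -c "
from h import *
plan([.460,.377,.01],-9)"
```

```text
time: 20.28
tool_pos: [0.502, 0.3316, 0.1792]
tcp_rot: [3.13, -0.245, -0.005]
wrist_force: [0.6, -0.3, 0.8]
width: 0.703
grip_force: 0.0
time: 20.7
tool_pos: [0.5026, 0.3651, 0.1388]
tcp_rot: [3.128, -0.246, -0.007]
wrist_force: [-1.2, 1.1, 0.2]
width: 0.702
grip_force: 0.0
pos [0.5026 0.3651 0.1388] t 20.7 turn [0.004 0.004 0.   ] then shift cm [-4.39 -0.51 12.88]
```

```bash
python3 -m crank '[[[-2.2,-0.5,0,0,0,0],[-2.2,0,0,0,0,0],[0,0,3.5,0,0,0],[0,0,3.5,0,0,0],[0,0,3,0,0,0],[0,0,1.5,0,0,0],[0,0,0,0,0,0],[0,0,0,0,0,0]]]' 6 20
python3 -c "
from h import *
plan([.460,.377,.012],-9)"
```

```text
time: 21.37
tool_pos: [0.4618, 0.3776, 0.0264]
tcp_rot: [3.131, -0.247, -0.001]
wrist_force: [0.5, 0.2, 1.2]
width: 0.705
grip_force: 0.0
pos [0.4618 0.3776 0.0264] t 21.4 turn [ 0.001  0.001 -0.001] then shift cm [-0.17  0.08  1.44]
```

```bash
python3 -m crank '[[[0,0,0.8,0,0,0],[0,0,0.4,0,0,0],[0,0,0,0,0,0],[0,0,0,0,0,0]]]' 6 20
python3 -m crank '[[[0,0,0,0,0,0],[0,0,0,0,0,0],[0,0,0,0,0,0],[0,0,0,0,0,0],[0,0,0,0,0,0],[0,0,0,0,0,0],[0,0,0,0,0,0]]]' 2 40
python3 -m crank '[[[0,0,-1,0,0,0],[0,0,-3,0,0,0],[0,0,-3,0,0,0],[0,0,-3,0,0,0],[0,0,-3,0,0,0],[0,0,0,0,0,0],[0,0,0,0,0,0]]]'
python3 -c "
from h import *
plan(ch(0,0,130),-5.5)"
```

```text
time: 21.7
tool_pos: [0.4621, 0.3789, 0.0151]
tcp_rot: [-3.131, 0.245, -0.001]
wrist_force: [0.1, 0.6, -0.0]
width: 0.706
grip_force: 0.0
time: 22.28
tool_pos: [0.4623, 0.3793, 0.0153]
tcp_rot: [-3.131, 0.245, -0.002]
wrist_force: [-0.1, -0.5, 5.5]
width: 0.455
grip_force: 40.6
time: 22.87
tool_pos: [0.4629, 0.3798, 0.1471]
tcp_rot: [-3.129, 0.245, -0.006]
wrist_force: [-0.9, -0.9, -1.5]
width: 0.461
grip_force: 40.3
pos [0.4629 0.3798 0.1471] t 22.9 turn [-0.004 -0.004 -0.06 ] then shift cm [11.82 42.34  1.71]
```

```bash
python3 -m crank '[[[0.9,3.6,0,0,0,-0.06],[1,3.6,0,0,0,0],[1,3.6,0,0,0,0],[1,3.6,0,0,0,0],[1,3.6,0,0,0,0],[1,3.6,0,0,0,0],[1,3.6,0,0,0,0],[1,3.6,0,0,0,0]]]'
python3 -m crank '[[[1,3.6,0,0,0,0],[1,3.6,0,0,0,0],[1,3.6,0,0,0,0],[1,2.7,0,0,0,0],[0,0,2,0,0,0],[0,0,2,0,0,0],[0,0,0,0,0,0],[0,0,0,0,0,0]]]'
python3 -c "
from h import *
plan(ch(0,0,60),-5.5)"
```

```text
time: 23.53
tool_pos: [0.5084, 0.0823, 0.142]
tcp_rot: [3.137, -0.151, -0.007]
wrist_force: [-0.1, -0.5, -0.8]
width: 0.455
grip_force: 40.4
time: 24.2
tool_pos: [0.5341, -0.0537, 0.1012]
tcp_rot: [-3.137, 0.152, 0.011]
wrist_force: [0.4, -0.5, -0.4]
width: 0.454
grip_force: 40.4
pos [ 0.5341 -0.0537  0.1012] t 24.2 turn [-0.     0.007 -0.001] then shift cm [ 0.58 -0.13  4.12]
```

```bash
python3 -m crank '[[[0.5,-0.1,1,0,0,0],[0,0,1.5,0,0,0],[0,0,1,0,0,0],[0,0,0.5,0,0,0],[0,0,0,0,0,0],[0,0,0,0,0,0]]]' | grep -E "pos|wrist"
python3 -m crank '[[[0,0,0.2,0,0,0],[0,0,0.2,0,0,0],[0,0,0,0,0,0],[0,0,0,0,0,0]]]' | grep -E "pos|wrist"
```

```text
tool_pos: [0.5423, -0.0532, 0.0642]
wrist_force: [0.8, -0.0, -1.0]
tool_pos: [0.5424, -0.0536, 0.0606]
wrist_force: [0.1, 0.1, -0.6]
```

```bash
python3 -m crank '[[[0,0,0.3,0,0,0],[0,0,0.25,0,0,0],[0,0,0,0,0,0],[0,0,0,0,0,0]]]' | grep -E "pos|wrist"
python3 -m crank '[[[0,0,0.1,0,0,0],[0,0,0,0,0,0],[0,0,0,0,0,0]]]' | grep -E "pos|wrist"
python3 -m crank '[[[0,0,0,0,0,0],[0,0,0,0,0,0],[0,0,0,0,0,0],[0,0,-1,0,0,0],[0,0,-3,0,0,0],[0,0,-3,0,0,0],[0,0,-3,0,0,0],[0,0,-3,0,0,0]]]' 5.5 20
python3 -c "
from h import *
all4([(.411,.283)])
plan([.411,.282,.14],13)"
```

```text
tool_pos: [0.542, -0.0535, 0.0544]
wrist_force: [-0.1, 0.6, -0.9]
tool_pos: [0.5423, -0.0536, 0.0538]
wrist_force: [0.0, 0.3, -0.9]
time: 26.28
tool_pos: [0.5421, -0.0535, 0.186]
tcp_rot: [3.138, -0.151, 0.001]
wrist_force: [1.3, -0.2, 0.7]
width: 0.642
grip_force: 0.0
lump 411 283 ang 15 size [53. 36.] col [113 115 117]
pos [ 0.5464 -0.0541  0.1934] t 26.3 turn [ 0.002 -0.011 -0.323] then shift cm [ -5.63 -35.79   5.34]
```

```bash
python3 -m crank '[[[0,0,0,0,0,-0.107],[0,0,0,0,0,-0.107],[0,0,0,0,0,-0.107],[-0.5,-3.6,0,0,0,0],[-0.5,-3.6,0,0,0,0],[-0.5,-3.6,0,0,0,0],[-0.5,-3.6,0,0,0,0],[-0.5,-3.6,0,0,0,0]]]' 6 20
python3 -m crank '[[[-0.5,-3.6,0,0,0,0],[-0.6,-3.6,0,0,0,0],[-0.6,-3.6,0,0,0,0],[-0.6,-3.6,0,0,0,0],[-0.6,-3.5,0,0,0,0],[0,0,3,0,0,0],[0,0,0,0,0,0],[0,0,0,0,0,0]]]'
python3 -c "
from h import *
plan([.411,.282,.012],13)"
```

```text
time: 27.0
tool_pos: [0.4772, 0.1176, 0.1847]
tcp_rot: [-3.122, -0.351, -0.002]
wrist_force: [0.5, 0.4, 0.5]
width: 0.706
grip_force: 0.0
time: 27.67
tool_pos: [0.408, 0.2838, 0.1528]
tcp_rot: [3.12, 0.354, -0.005]
wrist_force: [0.4, 0.3, 0.1]
width: 0.708
grip_force: 0.0
pos [0.408  0.2838 0.1528] t 27.7 turn [ 0.002  0.004 -0.001] then shift cm [ 0.25  0.25 14.08]
```

```bash
python3 -m crank '[[[0.2,0.2,3.5,0,0,0],[0,0,3.5,0,0,0],[0,0,3,0,0,0],[0,0,2,0,0,0],[0,0,1,0,0,0],[0,0,0.8,0,0,0],[0,0,0,0,0,0],[0,0,0,0,0,0]]]' 6 20
python3 -m crank '[[[0,0,0,0,0,0],[0,0,0,0,0,0],[0,0,0,0,0,0],[0,0,0,0,0,0],[0,0,0,0,0,0],[0,0,0,0,0,0],[0,0,0,0,0,0]]]' 2 40
python3 -m crank '[[[0,0,-1,0,0,0],[0,0,-3,0,0,0],[0,0,-3,0,0,0],[0,0,-3,0,0,0],[0,0,-3,0,0,0],[0,0,0,0,0,0],[0,0,0,0,0,0]]]'
python3 -c "
from h import *
plan(ch(0,-87,130),-5.5)"
```

```text
time: 28.33
tool_pos: [0.4133, 0.2831, 0.017]
tcp_rot: [-3.121, -0.351, -0.003]
wrist_force: [0.1, 0.3, -0.2]
width: 0.702
grip_force: 0.0
time: 28.92
tool_pos: [0.4138, 0.2839, 0.0178]
tcp_rot: [-3.12, -0.353, -0.006]
wrist_force: [0.4, -0.0, 7.2]
width: 0.454
grip_force: 41.4
time: 29.5
tool_pos: [0.4136, 0.284, 0.1489]
tcp_rot: [-3.119, -0.352, -0.008]
wrist_force: [-0.5, -0.6, -1.1]
width: 0.454
grip_force: 40.7
pos [0.4136 0.284  0.1489] t 29.5 turn [-0.003 -0.005  0.321] then shift cm [15.82 41.03  1.89]
```

```bash
python3 -m crank '[[[0,0,0,0,0,0.107],[0,0,0,0,0,0.107],[0,0,0,0,0,0.107],[1.3,3.4,0,0,0,0],[1.3,3.4,0,0,0,0],[1.3,3.4,0,0,0,0],[1.3,3.4,0,0,0,0],[1.3,3.4,0,0,0,0]]]'
python3 -m crank '[[[1.3,3.4,0,0,0,0],[1.3,3.4,0,0,0,0],[1.3,3.4,0,0,0,0],[1.3,3.4,0,0,0,0],[1.3,3.4,0,0,0,0],[1.3,3.4,0,0,0,0],[1.3,3.5,0,0,0,0],[0,0,0,0,0,0]]]'
python3 -m crank '[[[0,0,2,0,0,0],[0,0,2,0,0,0],[0,0,0,0,0,0],[0,0,0,0,0,0]]]'
python3 -c "
from h import *
plan(ch(0,-87,60),-5.5)"
```

```text
time: 30.17
tool_pos: [0.4587, 0.1057, 0.1439]
tcp_rot: [3.137, -0.15, -0.006]
wrist_force: [1.0, 0.5, -0.1]
width: 0.456
grip_force: 40.8
time: 30.83
tool_pos: [0.5284, -0.1447, 0.1444]
tcp_rot: [3.135, -0.157, -0.001]
wrist_force: [0.3, 0.8, -0.8]
width: 0.451
grip_force: 40.9
time: 31.17
tool_pos: [0.5253, -0.1381, 0.1031]
tcp_rot: [-3.136, 0.151, 0.01]
wrist_force: [0.6, -0.4, -0.1]
width: 0.454
grip_force: 40.9
pos [ 0.5253 -0.1381  0.1031] t 31.2 turn [-0.001  0.006 -0.   ] then shift cm [0.65 0.09 4.31]
```

```bash
python3 -m crank '[[[0.6,0.1,1,0,0,0],[0,0,1.5,0,0,0],[0,0,1,0,0,0],[0,0,0.4,0,0,0],[0,0,0,0,0,0],[0,0,0,0,0,0]]]' | grep -E "pos|wrist"
python3 -m crank '[[[0,0,0.3,0,0,0],[0,0,0.2,0,0,0],[0,0,0,0,0,0],[0,0,0,0,0,0]]]' | grep -E "pos|wrist"
python3 -m crank '[[[0,0,0.2,0,0,0],[0,0,0,0,0,0],[0,0,0,0,0,0],[0,0,0,0,0,0]]]' | grep -E "pos|wrist"
```

```text
tool_pos: [0.534, -0.1406, 0.0669]
wrist_force: [0.2, -0.1, 0.2]
tool_pos: [0.534, -0.1408, 0.062]
wrist_force: [0.6, 0.5, -0.7]
tool_pos: [0.5339, -0.1408, 0.0598]
wrist_force: [-0.4, -0.7, -1.3]
```

```bash
python3 -m crank '[[[0,0,0.2,0,0,0],[0,0,0.1,0,0,0],[0,0,0,0,0,0],[0,0,0,0,0,0]]]' | grep -E "pos|wrist"
python3 -m crank '[[[0,0,0,0,0,0],[0,0,0,0,0,0],[0,0,0,0,0,0],[0,0,-1,0,0,0],[0,0,-3,0,0,0],[0,0,-3,0,0,0],[0,0,-3,0,0,0],[0,0,-3,0,0,0]]]' 5.5 20
python3 -c "
from h import *
plan([.435,-.337,.2],-2)"
```

```text
tool_pos: [0.5343, -0.1409, 0.0572]
wrist_force: [-0.7, 0.4, 3.5]
time: 33.33
tool_pos: [0.5337, -0.1407, 0.1886]
tcp_rot: [-3.138, 0.151, -0.0]
wrist_force: [0.7, -0.1, -0.3]
width: 0.645
grip_force: 0.0
pos [ 0.5337 -0.1407  0.1886] t 33.3 turn [-0.    -0.    -0.061] then shift cm [-9.18 19.97 -1.14]
```

```bash
python3 -m crank '[[[0,0,0,0,0,-0.096],[-1.6,3.3,-0.2,0,0,0],[-1.6,3.3,-0.2,0,0,0],[-1.6,3.3,-0.2,0,0,0],[-1.6,3.3,-0.2,0,0,0],[-1.6,3.3,-0.2,0,0,0],[-1.6,3.2,0,0,0,0],[0,0,0,0,0,0]]]' 6 20
python3 -c "
from h import *
crop('top',285,145,170,105,4.6,'l9.png')
plan([.435,-.336,.2],0)"
```

```text
time: 34.0
tool_pos: [0.4354, -0.343, 0.1979]
tcp_rot: [3.138, -0.007, -0.0]
wrist_force: [-0.1, -0.3, 0.2]
width: 0.703
grip_force: 0.0
pos [ 0.4365 -0.3405  0.1976] t 34.0 turn [ 0.001 -0.    -0.005] then shift cm [-0.15 -0.45 -0.24]
```

View pics/l9.png

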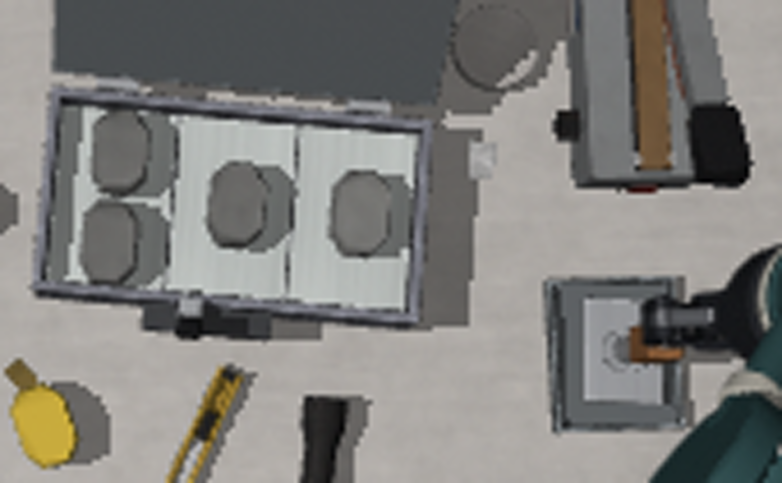

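All four lumps lie flat in the chamber: two on bed 2 (crop (120,150) and (108,243)), one on bed 1 (238,205) and one on bed 0 (360,213). The tamper stands in its tray with its handle at (655,343). I grip the handle now.

```bash
python3 -c "
from h import *
for a,b in[(120,150),(108,243),(238,205),(360,213)]:
    p=px2w('top',285+a/4.6,145+b/4.6,.072)[:2]-C; print((np.array([[np.cos(YAW),np.sin(YAW)],[-np.sin(YAW),np.cos(YAW)]])@p*1000).round())"
python3 -m crank '[[[-0.1,-0.4,3,0,0,0],[0,0,3,0,0,0],[0,0,3,0,0,0],[0,0,1.5,0,0,0],[0,0,0.7,0,0,0],[0,0,0.4,0,0,0],[0,0,0,0,0,0],[0,0,0,0,0,0]]]' 6 20
python3 -m crank '[[[0,0,0,0,0,0],[0,0,0,0,0,0],[0,0,0,0,0,0],[0,0,0,0,0,0],[0,0,0,0,0,0],[0,0,0,0,0,0],[0,0,0,0,0,0],[0,0,0,0,0,0]]]' 1 60
python3 -m crank '[[[0,0,0,0,0,0],[0,0,0,0,0,0]]]'
```

```text
[30. 85.]
[-36.  88.]
[-2. -1.]
[ -1. -87.]
time: 34.72
tool_pos: [0.438, -0.3341, 0.0821]
tcp_rot: [3.14, 0.001, 0.003]
wrist_force: [0.4, -0.2, 0.2]
width: 0.702
grip_force: 0.0
time: 35.38
tool_pos: [0.4378, -0.3346, 0.0821]
tcp_rot: [3.14, -0.0, 0.003]
wrist_force: [0.6, 0.0, 6.5]
width: 0.298
grip_force: 62.8
time: 35.55
tool_pos: [0.4378, -0.3346, 0.0821]
tcp_rot: [3.14, -0.001, 0.003]
wrist_force: [0.1, -0.5, 6.3]
width: 0.3
grip_force: 62.8
```

```bash
python3 -m crank '[[[0,0,-1,0,0,0],[0,0,-2,0,0,0],[0,0,-3,0,0,0],[0,0,-3,0,0,0],[0,0,-3,0,0,0],[0,0,-2,0,0,0],[0,0,0,0,0,0],[0,0,0,0,0,0]]]'
python3 -c "
from h import *
plan(ch(-2,-87,220),-5.5)"
```

```text
time: 36.22
tool_pos: [0.437, -0.3339, 0.2213]
tcp_rot: [3.141, -0.0, 0.002]
wrist_force: [0.1, 0.3, -3.4]
width: 0.294
grip_force: 62.4
pos [ 0.437  -0.3339  0.2213] t 36.2 turn [ 0.001 -0.001  0.096] then shift cm [  7.36 -20.24   0.13]
```

```bash
python3 -m crank '[[[0,0,0,0,0,0.096],[1.2,-3.3,0,0,0,0],[1.2,-3.4,0,0,0,0],[1.2,-3.4,0,0,0,0],[1.2,-3.4,0,0,0,0],[1.2,-3.4,0,0,0,0],[1.3,-3.4,0,0,0,0],[0,0,0,0,0,0]]]'
python3 -m crank '[[[0,0,2,0,0,0],[0,0,2,0,0,0],[0,0,1,0,0,0],[0,0,0,0,0,0],[0,0,0,0,0,0]]]'
python3 -c "
from h import *
plan(ch(-2,-87,155),-5.5)"
```

```text
time: 36.88
tool_pos: [0.5292, -0.1324, 0.2172]
tcp_rot: [-3.133, 0.144, 0.007]
wrist_force: [-1.5, -0.5, -2.4]
width: 0.293
grip_force: 60.7
time: 37.3
tool_pos: [0.5271, -0.1384, 0.1684]
tcp_rot: [-3.137, 0.152, 0.008]
wrist_force: [-0.3, -0.6, -2.5]
width: 0.294
grip_force: 60.6
pos [ 0.5271 -0.1384  0.1684] t 37.3 turn [-0.001  0.005 -0.001] then shift cm [0.26 0.08 1.34]
```

```bash
python3 -m crank '[[[0.2,0.1,0.5,0,0,0],[0,0,0.5,0,0,0],[0,0,0.3,0,0,0],[0,0,0.2,0,0,0],[0,0,0.2,0,0,0],[0,0,0,0,0,0]]]' | grep -E "pos|wrist|rot"
python3 -m crank '[[[0,0,0.2,0,0,0],[0,0,0.2,0,0,0],[0,0,0.2,0,0,0],[0,0,0,0,0,0],[0,0,0,0,0,0]]]' | grep -E "pos|wrist|rot"
```

```text
tool_pos: [0.5307, -0.1399, 0.1535]
tcp_rot: [-3.138, 0.151, 0.001]
wrist_force: [-0.2, 0.4, -2.6]
tool_pos: [0.5314, -0.14, 0.1483]
tcp_rot: [3.138, -0.151, 0.002]
wrist_force: [-1.7, -0.3, 0.2]
```

```bash
python3 -m crank '[[[0,0,0.2,0,0,0],[0,0,0.2,0,0,0],[0,0,0.2,0,0,0],[0,0,0.2,0,0,0],[0,0,0.1,0,0,0],[0,0,0,0,0,0],[0,0,0,0,0,0]]]' | grep -E "pos|wrist|rot"
python3 -m crank '[[[0,0,0.1,0,0,0],[0,0,0.1,0,0,0],[0,0,0.1,0,0,0],[0,0,0,0,0,0],[0,0,0,0,0,0]]]' | grep -E "pos|wrist|rot"
```

```text
tool_pos: [0.5311, -0.14, 0.1383]
tcp_rot: [3.138, -0.151, 0.001]
wrist_force: [0.8, -0.4, -0.5]
tool_pos: [0.5311, -0.14, 0.1357]
tcp_rot: [3.138, -0.151, 0.001]
wrist_force: [1.7, -1.5, -0.8]
```

```bash
python3 -m crank '[[[0,0,0.1,0,0,0],[0,0,0.1,0,0,0],[0,0,0,0,0,0],[0,0,0,0,0,0],[0,0,0,0,0,0]]]' | grep -E "pos|wrist|rot|width"
```

```text
tool_pos: [0.5311, -0.14, 0.134]
tcp_rot: [3.138, -0.151, 0.001]
wrist_force: [1.5, -0.8, 3.1]
width: 0.294
```

```bash
python3 -m crank '[[[0,0,0.1,0,0,0],[0,0,0,0,0,0],[0,0,0,0,0,0],[0,0,0,0,0,0]]]' | grep -E "pos|wrist|width"
python3 -m crank '[[[0,0,0.1,0,0,0],[0,0,0,0,0,0],[0,0,0,0,0,0],[0,0,0,0,0,0]]]' | grep -E "pos|wrist|width"
```

```text
tool_pos: [0.5313, -0.14, 0.134]
wrist_force: [-2.0, -0.7, 6.7]
width: 0.297
tool_pos: [0.5315, -0.14, 0.134]
wrist_force: [-2.4, 0.2, 12.9]
width: 0.297
```

Bed 0 is at its stop: TCP z is 0.134 as predicted, and the force is rising. I do bed 1 next.

```bash
python3 -m crank '[[[0,0,0.1,0,0,0],[0,0,0,0,0,0],[0,0,0,0,0,0]]]' | grep -E "pos|wrist|width"
python3 -m crank '[[[0,0,-1.5,0,0,0],[0,0,-2,0,0,0],[0,0,-1,0,0,0],[0,-3,0,0,0,0],[0,-3,0,0,0,0],[0,-2.7,0,0,0,0],[0,0,0,0,0,0],[0,0,0,0,0,0]]]' | grep -E "pos|wrist|width"
python3 -c "
from h import *
plan(ch(-3,0,150),-5.5)"
```

```text
tool_pos: [0.5316, -0.1401, 0.1339]
wrist_force: [-4.8, 2.0, 17.4]
width: 0.301
tool_pos: [0.5381, -0.0519, 0.1743]
wrist_force: [0.3, -0.8, -3.8]
width: 0.293
pos [ 0.5381 -0.0519  0.1743] t 41.2 turn [-0.     0.003  0.003] then shift cm [-0.1   0.1   2.43]
```

```bash
python3 -m crank '[[[0,0.1,0.8,0,0,0],[0,0,0.6,0,0,0],[0,0,0.4,0,0,0],[0,0,0.3,0,0,0],[0,0,0.2,0,0,0],[0,0,0.2,0,0,0],[0,0,0.2,0,0,0],[0,0,0.2,0,0,0]]]' | grep -E "pos|wrist|rot"
python3 -m crank '[[[0,0,0.2,0,0,0],[0,0,0.2,0,0,0],[0,0,0.2,0,0,0],[0,0,0.2,0,0,0],[0,0,0,0,0,0],[0,0,0,0,0,0]]]' | grep -E "pos|wrist|rot"
python3 -m crank '[[[0,0,0.1,0,0,0],[0,0,0.1,0,0,0],[0,0,0,0,0,0],[0,0,0,0,0,0],[0,0,0,0,0,0]]]' | grep -E "pos|wrist|rot|width"
```

```text
tool_pos: [0.5396, -0.0546, 0.1476]
tcp_rot: [3.138, -0.151, 0.001]
wrist_force: [-2.1, -0.1, 3.1]
tool_pos: [0.5393, -0.0544, 0.1385]
tcp_rot: [3.138, -0.151, 0.001]
wrist_force: [-0.5, -1.7, 1.1]
tool_pos: [0.5393, -0.0544, 0.1366]
tcp_rot: [3.138, -0.151, 0.0]
wrist_force: [0.3, -1.7, -0.7]
width: 0.299
```

```bash
python3 -m crank '[[[0,0,0.1,0,0,0],[0,0,0.1,0,0,0],[0,0,0.1,0,0,0],[0,0,0,0,0,0],[0,0,0,0,0,0],[0,0,0,0,0,0]]]' | grep -E "pos|wrist|rot"
python3 -m crank '[[[0,0,0.1,0,0,0],[0,0,0,0,0,0],[0,0,0,0,0,0]]]' | grep -E "pos|wrist|rot"
python3 -m crank '[[[0,0,0.1,0,0,0],[0,0,0,0,0,0],[0,0,0,0,0,0]]]' | grep -E "pos|wrist|rot"
```

```text
tool_pos: [0.5394, -0.0544, 0.1341]
tcp_rot: [3.138, -0.151, 0.001]
wrist_force: [-1.6, -2.5, 3.9]
tool_pos: [0.5396, -0.0544, 0.134]
tcp_rot: [3.138, -0.151, 0.001]
wrist_force: [-3.0, -2.4, 8.9]
tool_pos: [0.5398, -0.0545, 0.134]
tcp_rot: [3.138, -0.151, 0.002]
wrist_force: [-4.8, -1.7, 13.5]
```

Bed 1 is at its stop. I do bed 2 now.

```bash
python3 -m crank '[[[0,0,0.1,0,0,0],[0,0,0,0,0,0],[0,0,0,0,0,0]]]' | grep -E "pos|wrist|width"
python3 -m crank '[[[0,0,-1.5,0,0,0],[0,0,-2,0,0,0],[0,0,-1,0,0,0],[0,-3,0,0,0,0],[0,-3,0,0,0,0],[0,-2.7,0,0,0,0],[0,0,0,0,0,0],[0,0,0,0,0,0]]]' | grep -E "pos|wrist|width"
python3 -c "
from h import *
plan(ch(-2,87,150),-5.5)"
```

```text
tool_pos: [0.5399, -0.0544, 0.134]
wrist_force: [-7.5, -1.4, 18.9]
width: 0.296
tool_pos: [0.5469, 0.034, 0.1747]
wrist_force: [-0.0, -0.0, -3.1]
width: 0.294
pos [0.5469 0.034  0.1747] t 44.7 turn [-0.     0.002  0.002] then shift cm [-0.05  0.02  2.47]
```

```bash
python3 -m crank '[[[0,0,0.8,0,0,0],[0,0,0.6,0,0,0],[0,0,0.4,0,0,0],[0,0,0.3,0,0,0],[0,0,0.2,0,0,0],[0,0,0.2,0,0,0],[0,0,0.2,0,0,0],[0,0,0.2,0,0,0]]]' | grep -E "pos|wrist|rot"
python3 -m crank '[[[0,0,0.2,0,0,0],[0,0,0.2,0,0,0],[0,0,0.2,0,0,0],[0,0,0.2,0,0,0],[0,0,0.2,0,0,0],[0,0,0,0,0,0],[0,0,0,0,0,0]]]' | grep -E "pos|wrist|rot"
python3 -m crank '[[[0,0,0.1,0,0,0],[0,0,0.1,0,0,0],[0,0,0.1,0,0,0],[0,0,0,0,0,0],[0,0,0,0,0,0]]]' | grep -E "pos|wrist|rot|width"
```

```text
tool_pos: [0.5478, 0.0321, 0.1469]
tcp_rot: [-3.138, 0.152, -0.001]
wrist_force: [-1.8, 0.2, 1.1]
tool_pos: [0.5477, 0.0322, 0.1365]
tcp_rot: [3.138, -0.151, 0.001]
wrist_force: [-0.1, -1.1, -1.2]
tool_pos: [0.5477, 0.0322, 0.1341]
tcp_rot: [3.138, -0.151, 0.001]
wrist_force: [-0.3, -1.9, 1.8]
width: 0.3
```

```bash
python3 -m crank '[[[0,0,0.1,0,0,0],[0,0,0,0,0,0],[0,0,0,0,0,0]]]' | grep -E "pos|wrist|rot"
python3 -m crank '[[[0,0,0.1,0,0,0],[0,0,0,0,0,0],[0,0,0,0,0,0]]]' | grep -E "pos|wrist|rot"
python3 -m crank '[[[0,0,0.15,0,0,0],[0,0,0,0,0,0],[0,0,0,0,0,0]]]' | grep -E "pos|wrist|rot"
python3 -m crank '[[[0,0,-1.5,0,0,0],[0,0,-2,0,0,0],[0,0,-2.5,0,0,0],[0,0,-2.5,0,0,0],[0,0,0,0,0,0],[0,0,0,0,0,0]]]' | grep -E "pos|wrist|width"
python3 -c "
from h import *
plan([.4370,-.334,.22],0)"
```

```text
tool_pos: [0.5479, 0.0322, 0.134]
tcp_rot: [3.138, -0.151, 0.001]
wrist_force: [-2.7, -1.6, 7.5]
tool_pos: [0.548, 0.0322, 0.134]
tcp_rot: [3.138, -0.151, 0.002]
wrist_force: [-4.6, -2.0, 12.9]
tool_pos: [0.5482, 0.0322, 0.1339]
tcp_rot: [3.138, -0.151, 0.002]
wrist_force: [-9.3, -2.4, 20.8]
tool_pos: [0.5485, 0.0327, 0.2161]
wrist_force: [-0.1, 0.1, -3.6]
width: 0.298
pos [0.5485 0.0327 0.2161] t 47.6 turn [-0.001 -0.003 -0.096] then shift cm [-11.15  36.67  -0.39]
```

All beds are at their stops. I carry the tamper back to its tray.

```bash
python3 -m crank '[[[0,0,0,0,0,-0.096],[-1,3.3,0,0,0,0],[-1,3.3,0,0,0,0],[-1,3.3,0,0,0,0],[-1,3.3,0,0,0,0],[-1,3.3,0,0,0,0],[-1,3.3,0,0,0,0],[-1,3.3,0,0,0,0]]]' | grep pos
python3 -m crank '[[[-1,3.3,0,0,0,0],[-1,3.3,0,0,0,0],[-1,3.3,0,0,0,0],[-1,3.3,0,0,0,0],[0,0,3,0,0,0],[0,0,3,0,0,0],[0,0,0,0,0,0],[0,0,0,0,0,0]]]' | grep -E "pos|rot|width"
python3 -c "
from h import *
plan([.4373,-.334,.0835],0)"
```

```text
tool_pos: [0.4753, -0.1991, 0.2121]
tool_pos: [0.4344, -0.3282, 0.1507]
tcp_rot: [-3.135, 0.001, 0.012]
width: 0.296
pos [ 0.4344 -0.3282  0.1507] t 49.0 turn [-0.007  0.007 -0.001] then shift cm [0.29 0.58 6.72]
```

```bash
python3 -m crank '[[[0.2,0.5,1,0,0,0],[0,0,2,0,0,0],[0,0,1.5,0,0,0],[0,0,1,0,0,0],[0,0,0.5,0,0,0],[0,0,0,0,0,0],[0,0,0,0,0,0]]]' | grep -E "pos|rot|wrist"
python3 -c "
from h import *
plan([.4373,-.334,.0825],0)"
```

```text
tool_pos: [0.4401, -0.3359, 0.096]
tcp_rot: [3.141, 0.0, 0.001]
wrist_force: [-0.3, -0.1, -3.1]
pos [ 0.4401 -0.3359  0.096 ] t 49.5 turn [ 0.001 -0.001  0.   ] then shift cm [-0.28 -0.19  1.35]
```

```bash
python3 -m crank '[[[-0.3,-0.2,0,0,0,0],[0,0,0.5,0,0,0],[0,0,0.4,0,0,0],[0,0,0.2,0,0,0],[0,0,0.1,0,0,0],[0,0,0,0,0,0],[0,0,0,0,0,0]]]' | grep -E "pos|rot|wrist"
python3 -m crank '[[[0,0,0.1,0,0,0],[0,0,0,0,0,0],[0,0,0,0,0,0]]]' | grep -E "pos|rot|wrist"
```

```text
tool_pos: [0.4364, -0.3337, 0.0832]
tcp_rot: [-3.141, 0.0, 0.0]
wrist_force: [-0.6, 0.1, -3.1]
tool_pos: [0.4365, -0.3337, 0.0823]
tcp_rot: [3.142, -0.0, 0.0]
wrist_force: [-0.1, 0.6, -2.9]
```

```bash
python3 -m crank '[[[0,0,0.05,0,0,0],[0,0,0,0,0,0],[0,0,0,0,0,0]]]' | grep -E "pos|rot|wrist"
python3 -m crank '[[[0,0,0,0,0,0],[0,0,0,0,0,0],[0,0,0,0,0,0],[0,0,0,0,0,0],[0,0,-1,0,0,0],[0,0,-3,0,0,0],[0,0,-3,0,0,0],[0,0,-3,0,0,0]]]' 6 20
python3 -m crank '[[[0,3,-3,0,0,0],[0,3.5,0,0,0,0],[0,3.5,0,0,0,0],[0,3.5,0,0,0,0],[0,0,0,0,0,0],[0,0,0,0,0,0]]]'
python3 -c "
from h import *
crop('top',190,145,265,110,3,'l10.png')"
```

```text
tool_pos: [0.4366, -0.3338, 0.0822]
tcp_rot: [3.141, -0.0, 0.0]
wrist_force: [-1.2, -0.1, 1.4]
time: 51.3
tool_pos: [0.4361, -0.3334, 0.1832]
tcp_rot: [-3.141, 0.0, 0.001]
wrist_force: [0.2, -0.4, -1.4]
width: 0.705
grip_force: 0.0
time: 51.8
tool_pos: [0.4361, -0.4698, 0.2116]
tcp_rot: [3.141, -0.004, 0.0]
wrist_force: [0.8, 0.3, -0.4]
width: 0.701
grip_force: 0.0
```

View pics/l10.png

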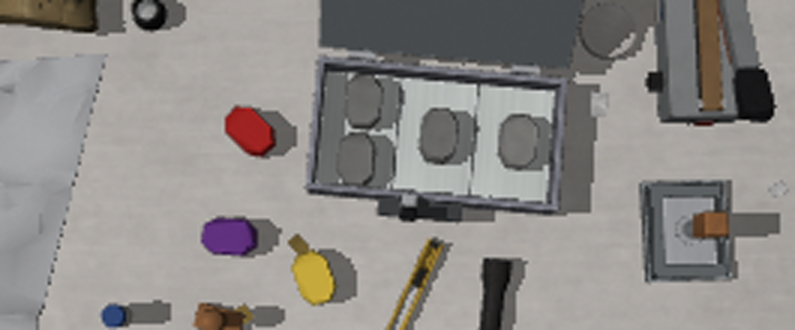

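All four lumps are pressed down in the chamber (crop x 357–520, y 100–160). The tamper stands upright in its tray (690,228), the cover is open, and the bystanders are where they were.

```bash
python3 -c "
from workcell import *
print(finish_job())"
```

```text
the job is handed in; nothing more can be done
None
```

The job is handed in: latch slid and cover open, all four ore lumps that were on the table in the chamber and pressed to the stops with the tamper, and the tamper back upright in its tray; while being set down, the lumps pushed two of the floor plates down slightly (about 3 mm on one) before the tamper was used.

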